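Pluck the long battery pack from its pocket tray and load it in the test dock

TASK

Pluck the one long battery pack from the pocket tray without disturbing the two short ones, and lay it flat on the rubber mat, without dropping it, and let go. Then take it again by its tail end and slide it, contact tongue first, under the roof of the test dock until it is fully home against the stop, and let go. Leave everything else on the bench where it is.

Things in the scene. Friction and masses are not known exactly. Their poses are not given: they have to be found in the camera images.
- long_pack: The long battery pack: black plastic bar, 120 mm long overall, 36 wide, 22 thick, about 0.16 kg. Origin: centre of its underside; x along it towards the contact tongue, z up. The last 10 mm at +x is a tongue (22 wide, 12 thick, underside 4 mm up) with three brass strips; the plain tail, three thin grey lines on top, is at -x. Starts on the floor of any of the three pockets.
- long_pack_nose (a point): Middle of the tip of the long pack's contact tongue, 60 mm along +x from its origin and 11 mm above its underside.
- short_pack_a: A short battery pack, same section, material and tongue as the long one but 92 mm long overall. Origin at the centre of its underside, x towards its tongue. To be left in its pocket.
- short_pack_b: The other short battery pack, 92 mm long, just the same. To be left in its pocket.
- tray: Grey plastic pocket tray, fixed, 150 mm along its x, 225 along its y, floor 4 mm thick. Origin: centre of its underside. Three pockets at y = -75, 0, +75 mm, each 126 mm (x) by 40 mm (y); packs lie along x, tongue to +x. Rims and blocks rise to 22 mm above the bench (pack tops 26 mm). Neighbouring packs are 39 mm apart.
- tray_middle (a point): Centre of the tray, on its floor 4 mm above the bench; axes as the tray. Beside the middle of every pocket (x within 25 mm of this point) there are no blocks, only the bare floor, so that fingers can reach down along both long sides of a pack; beside the pocket ends (farther out in x) blocks fill the space.
- mat: Blue rubber work mat, fixed, 170 mm (x) by 100 mm (y) by 3 mm thick, between the tray and the dock. Origin at the centre of its underside.
- dock: Test dock, fixed: grey box, 60 mm high, with an aluminium bay before it, open only to the dock's -x. Origin on the bench under the middle of the bay's mouth; the pack slides in along +x. Bay 42 mm wide, floor 6 mm and roof underside 38 mm above the bench, roof top 44 mm, with a 16 mm slot along its middle. Mouth flared to about 50 mm. Whole dock about 100 mm wide, 160 long.
- dock_stop (a point): Foot of the dock's end stop: 80 mm along +x from the dock's origin, on the bay's middle line, at the bay floor 6 mm above the bench. Axes as the dock. With the long pack fully home against it, the pack's last 40 mm stick out of the mouth.
- tape_roll: Paper tape roll lying flat, 56 mm across, 24 mm high; origin at the centre of its underside. Bystander.
- screw_jar: Small clear jar with a steel cap, 48 mm across, 55 mm high; origin at the centre of its underside. Bystander.
- screwdriver: Screwdriver lying on the bench, 170 mm long. Bystander.
- mouse: Black computer mouse, 105 x 60 x 32 mm. Bystander.
- mug: White mug, 80 mm across, 95 mm high. Bystander.
- pry_bar: Flat steel pry bar, 140 x 12 x 8 mm, lying on the bench crosswise just beyond the mat. Bystander.
Mind the look-alikes: they are no part of the job. What is shaped like the dock but green is not meant. Leave any green look-alike of the long_pack alone.

How it is judged:
By the outcome, as a careful person would: the job done as asked, in the order asked, and still so for the second after the job is handed in, with the robot touching nothing.
It also fails if it takes over 61 s, if anything falls off the work surface, if the arm or the gripper's body presses on something with over 40 N, if the wrist force passes 120 N, or if a joint passes its speed limit or range.

ROBOT

A 6-joint arm with a two-finger parallel gripper is mounted at the origin on the work surface. World frame = base frame: x ahead of the robot, y to its left, z up, the work surface at z = 0. Lengths are in m, angles in rad, forces in N, time in s.
With the tool pointing down it reaches from about 0.425 to 0.95 m from the base axis. Payload 3.5 kg.
Tool frame: the origin (TCP) lies between the finger pads; the fingertips stand 22 mm ahead of it and the grasp point (between the pads) lies 3 mm ahead of it; z points along the fingers, y is the line along which they close (so a half turn about z gives the same grasp; the last joint's range is limited). The gripper opens to 85 mm and grips with 20 to 120 N. Pads are 22 mm wide; open, the fingers measure 114 mm over their backs; the gripper's body (76 mm by 85 mm) begins 54 mm behind the grasp point. The pads swing forward as they close: fully open they stand 13 mm farther back than shut.
Start: joints at [0.959, 0.286, 1.577, -0, 1.279, -0.15], TCP at [0.301, 0.604, 0.253] pointing down, gripper open.
Joint ranges: [-2.77, 2.77], [-0.9, 2.22], [0.21, 2.48], [-1.53, 4.67], [0.24, 2.81], [-2.84, 2.84]. Speed limits (rad/s): [2.79, 2.79, 3.14, 3.14, 3.14, 3.14].

INTERFACE

Orientations are given as [roll, pitch, yaw] about the fixed x, y, z axes, in that order (R = Rz(yaw) Ry(pitch) Rx(roll)).
In Python, from workcell import bot gives the robot as it stands. The module is installed in compiled form; this text tells all that it offers.
- The arm moves only by the tool arm_command, never from a script. Its arguments are lists of equal length, an entry for each row: "jaw": the closure in counts, from 0 (fully open) to 255 (shut); "offset": the shift along the world's x, y, z in cm, a list of three; "twist": the turn, a rotation vector about the world's x, y, z in rad, a list of three. In form: {"jaw": [jaw, ...], "offset": [[dx, dy, dz], ...], "twist": [[wx, wy, wz], ...]}. A call has 1 to 8 rows; each row shifts and turns the commanded pose from where the row before left it; what a row does not reach is not made up. A row lasts 1/10 s, in which the tool goes at most 50 mm and 8.59 degrees, less where a joint would pass 70% of its speed; a pose out of reach is approached as far as the arm can. A call is refused whole if a number of a shift passes 5 or a number of a turn 0.15, either way. A call with a gripper value outside its range is refused whole. The fingers move at their own pace and stop on an object; "grip_force" is the grip in N (left out, the last holds). Time passes only in rows, so rows that do not move let the fingers close. It gives the time, the measured TCP pose, the force, the opening and the grip force at its end, in the units of the state.
- bot.get_obs(): the state, without advancing time (a new reading comes with each control period).
- bot.capture(name): name is "scene" or "side" or "wrist"; returns (picture, depth): 420x560x3 uint8, red, green, blue; 420x560 float32, m along the optical axis (not along the pixel's ray), 0 where there is no reading.
- bot.camera_params(name): a dict with "fovy" (degrees; the focal length in pixels is half the picture's height over the tangent of half this angle, whatever the lens; pixels are square), "cx", "cy" (the principal point, pixels), "view" (4x4, takes a point from world to camera coordinates). Camera axes: x right, y down, z forward; pixel columns grow to the right and rows downward; lengths in m; the calibration is good to about 2 mm. A picture is of the moment at which its call begins: read the wrist's pose just before it. camera_params takes no time and is no camera call; for the wrist camera it gives the pose at the moment of the call.
- bot.hand_in(): hands the job in; it is judged then, once.
The state is a dict: "t": time; "q": joint angles; "joint_velocities": joint speeds; "joint_efforts": joint torques, N m; "tool_pos": TCP position; "orientation": TCP orientation; "contact_force": force on the tool from outside, world axes, zero at the start; "wrist_torque": the same for the moment, N m; "gripper_width": finger opening in m; "finger_force": force on a finger pad.
Only numpy, scipy, OpenCV 4.12 (cv2) and the standard library are available. Lean on these libraries where they do the work, as an engineer would, in place of code of your own. Each camera call takes 0.05 s, during which the arm holds its last target. There are 200 camera calls.

## Working session

There is one attempt and no reset: what is moved stays moved. The work goes in short steps, Python scripts to look and compute and a tool call to move; the robot and the scene stay as the last step left them, time stands still between calls to the robot, and variables do not carry over. Pictures are saved under pics/ and viewed, at most 10 in all, crops included, and the job is handed in when it is done.

Besides the shell and the picture viewer there is one more tool, called after "Call:" as a command line: name --argument value ..., lists and objects as JSON in quotes. arm_command: Moves the arm, as the interface text tells. Its arguments: {"type":"object","properties":{"jaw":{"type":"array","items":{"type":"number"}},"offset":{"type":"array","items":{"type":"array","items":{"type":"number"}}},"twist":{"type":"array","items":{"type":"array","items":{"type":"number"}}},"grip_force":{"type":"number"}},"required":["jaw","offset","twist"]}

```bash
mkdir -p pics
cat > h.py <<'E'
import numpy as np, cv2
from workcell import bot
def cam(n):
    p=bot.camera_params(n); return p
def ray(p,u,v,z):
    f=210/np.tan(np.radians(p["fovy"])/2)
    V=np.array(p["view"]);R=V[:3,:3];t=V[:3,3]
    d=R.T@np.array([(u-p["cx"])/f,(v-p["cy"])/f,1]);c=-R.T@t
    return c+d*(z-c[2])/d[2]
def cloud(p,D):
    f=210/np.tan(np.radians(p["fovy"])/2)
    V=np.array(p["view"]);R=V[:3,:3];t=V[:3,3]
    v,u=np.mgrid[0:420,0:560]
    P=np.stack([(u-p["cx"])/f*D,(v-p["cy"])/f*D,D],-1)
    return (P-t)@R
def proj(p,X):
    f=210/np.tan(np.radians(p["fovy"])/2)
    V=np.array(p["view"]);q=V[:3,:3]@np.array(X)+V[:3,3]
    return p["cx"]+f*q[0]/q[2],p["cy"]+f*q[1]/q[2]
def snap(n,name):
    p=cam(n);I,D=bot.capture(n)
    np.savez(f"{name}.npz",I=I,D=D,p=np.array(p,dtype=object));cv2.imwrite(f"pics/{name}.png",I[:,:,::-1]);return p,I,D
def load(name):
    z=np.load(f"{name}.npz",allow_pickle=True);return z["p"].item(),z["I"],z["D"]
E
python3 - <<'E'
from h import *
for n in("scene","side"):
    p,I,D=snap(n,n+"0"); print(n,p, (D>0).mean())
print(bot.get_obs())
a=cv2.imread("pics/scene0.png");b=cv2.imread("pics/side0.png")
E
```

```text
scene {'fovy': 55.50867758168489, 'cx': 275.4086002880154, 'cy': 212.29058877204903, 'view': array([[-0.71720642,  0.69666709,  0.01642923,  0.37612298],
       [ 0.41971595,  0.45067009, -0.78786737, -0.1549158 ],
       [-0.55628543, -0.55816792, -0.61562577,  1.36145743],
       [ 0.        ,  0.        ,  0.        ,  1.        ]])} 0.9961011904761905
side {'fovy': 48.068735872757344, 'cx': 284.72399941994195, 'cy': 207.62588208910506, 'view': array([[ 0.822263  , -0.56904061, -0.00873795, -0.40655564],
       [-0.43245479, -0.61476847, -0.65957758,  0.20585937],
       [ 0.36995461,  0.546125  , -0.7515857 ,  1.29001045],
       [ 0.        ,  0.        ,  0.        ,  1.        ]])} 0.9961437074829932
{'t': 0.1, 'q': array([ 9.59047237e-01,  2.87112747e-01,  1.57802904e+00, -8.19130807e-06,
        1.27861712e+00, -1.50032160e-01]), 'joint_velocities': array([-0.00136303, -0.00287701, -0.0028623 , -0.0025756 ,  0.00094166,
        0.00118661]), 'joint_efforts': array([ 2.92379009e-04, -4.07295978e+01, -2.93700010e+01, -1.39926869e-04,
        3.41864456e-03, -5.68356455e-07]), 'tool_pos': array([0.30037804, 0.60386731, 0.25206252]), 'orientation': array([-3.13944956e+00, -3.16039120e-04,  2.67987775e+00]), 'contact_force': array([-0.07918641, -0.55331898, -0.01337059]), 'wrist_torque': array([ 0.02362122, -0.0022234 , -0.01434926]), 'finger_force': 0.0, 'gripper_width': 0.08542012686560367}
```

View pics/scene0.png

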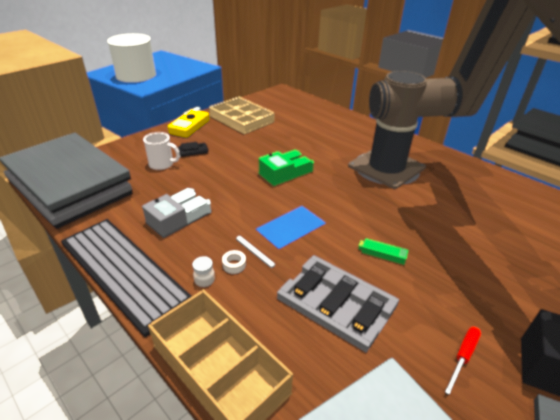

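View pics/side0.png

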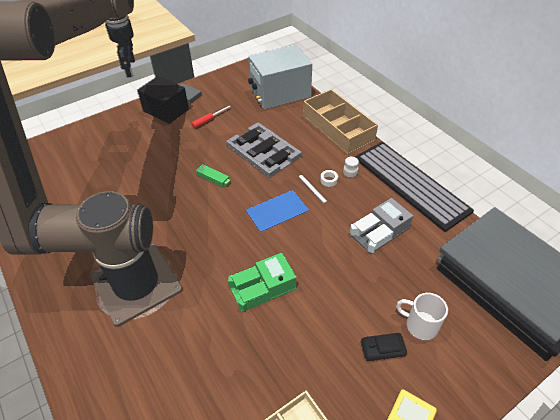

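The scene view shows the tray at (338,298) with three black packs, mat (291,226), grey dock (178,210), and the white pry bar (255,250). The green dock and the green pack are look-alikes. The side view agrees.

Run:
```python
from h import *
def rect(pts,tag):
    r=cv2.minAreaRect(pts[:,:2].astype(np.float32)*1000); print(tag,len(pts),np.round(r[0],1),np.round(r[1],1),round(r[2],1),'z',np.round(np.percentile(pts[:,2],[5,50,95])*1000,1))
boxes={"scene":dict(tray=(275,255,400,345),mat=(252,203,330,248),dock=(140,185,215,235)),
       "side":dict(tray=(222,120,305,176),mat=(243,188,312,230),dock=(345,195,415,252))}
for n in boxes:
    p,I,D=load(n+"0");C=cloud(p,D);H=cv2.cvtColor(I,cv2.COLOR_RGB2HSV)
    for k,(x0,y0,x1,y1) in boxes[n].items():
        c=C[y0:y1,x0:x1];h=H[y0:y1,x0:x1]
        if k=="mat":
            m=(h[...,0]>95)&(h[...,0]<125)&(h[...,1]>150);rect(c[m],n+k)
        elif k=="tray":
            m=(h[...,1]<60)&(c[...,2]>.015)&(c[...,2]<.0245);rect(c[m],n+k)
            m=((h[...,2]<70)&(c[...,2]>.020)&(c[...,2]<.04)).astype(np.uint8)
            nn,L,S,_=cv2.connectedComponentsWithStats(m)
            for i in range(1,nn):
                if S[i,4]>60: rect(c[L==i],n+" pack")
        else:
            m=(h[...,1]<70)&(c[...,2]>.052)&(c[...,2]<.07);rect(c[m],n+"dockbox")
            m=(h[...,1]<70)&(c[...,2]>.039)&(c[...,2]<.049);rect(c[m],n+"roof")
            m=(h[...,1]<70)&(c[...,2]>.01)&(c[...,2]<.07);rect(c[m],n+"dockall")
```

```text
scenetray 2909 [578.2 252.8] [153.  225.1] 8.5 z [16.9 21.6 24.1]
scene pack 331 [589.2 179.6] [76.5 35.6] 7.0 z [22.8 25.6 27.9]
scene pack 507 [577.3 253.1] [100.3  35.7] 9.4 z [22.9 25.7 27.8]
scene pack 410 [571.6 327.6] [68.  35.7] 8.6 z [23.2 25.6 27.5]
scenemat 1334 [767.  221.3] [934.1 173.6] 36.3 z [1.  3.  5.2]
scenedockbox 689 [ 707.6 -244.1] [80.6 93.7] 0.8 z [54.9 60.  62.5]
sceneroof 513 [ 668.6 -244.4] [158.7  94. ] 1.2 z [40.2 43.9 47.1]
scenedockall 1831 [ 666.8 -245.1] [101.5 164. ] 89.3 z [15.3 44.4 61.7]
sidetray 1031 [575.  250.6] [155.1 231.4] 7.7 z [16.2 21.3 24.2]
side pack 137 [564.  323.8] [88.6 40.4] 6.0 z [21.5 26.1 29.5]
side pack 201 [572.5 249.1] [117.1  40.5] 10.8 z [21.4 25.1 29.6]
side pack 155 [583.8 173.7] [84.8 36.4] 11.5 z [22.  26.3 29.8]
sidemat 1279 [ 263.3 -392.5] [1030.7  187.4] 63.0 z [-0.6  3.3  7.1]
sidedockbox 686 [ 704.6 -247.1] [90.6 81.8] 89.9 z [55.1 60.1 64.4]
sideroof 601 [ 661.9 -246.6] [158.   94.4] 2.1 z [40.2 44.1 47.7]
sidedockall 1765 [ 711.4 -242.1] [261.5 101.1] 2.9 z [13.9 45.5 62.8]
```

Call:
arm_command --jaw '[70,70,70,70,70,70,70,70]' --offset '[[2.8,-3.5,-0.5],[2.8,-3.5,-0.5],[2.8,-3.5,-0.5],[2.8,-3.5,-0.5],[2.8,-3.5,-0.5],[2.8,-3.5,-0.5],[2.8,-3.5,-0.5],[2.8,-3.5,-0.5]]' --twist '[[0,0,0.076],[0,0,0.076],[0,0,0.076],[0,0,0.076],[0,0,0.076],[0,0,0.076],[0,0,0.076],[0,0,0.076]]' --grip_force 60

```text
t: 0.9
tool_pos: [0.5253, 0.3226, 0.2126]
orientation: [-3.141, -0.001, -2.992]
contact_force: [0.1, 0.3, 0.1]
gripper_width: 0.0619
finger_force: 0.0
```

Call:
arm_command --jaw '[70,70,70]' --offset '[[2.6,-3.5,0],[2.6,-3.5,0],[0,0,0]]' --twist '[[0,0,0],[0,0,0],[0,0,0]]'

```text
t: 1.2
tool_pos: [0.5793, 0.25, 0.2128]
orientation: [-3.14, 0.0, -3.001]
contact_force: [0.9, 0.1, 0.4]
gripper_width: 0.0621
finger_force: 0.0
```

Run:
```python
from h import *
o=bot.get_obs();print(o["tool_pos"],o["orientation"],o["gripper_width"])
p,I,D=snap("wrist","w1");np.set_printoptions(suppress=True,precision=4)
C=cloud(p,D);print(p["fovy"],-np.array(p["view"])[:3,:3].T@np.array(p["view"])[:3,3])
H=cv2.cvtColor(I,cv2.COLOR_RGB2HSV)
m=((H[...,2]<75)&(C[...,2]>.020)&(C[...,2]<.032)&(D>0)).astype(np.uint8)
nn,L,S,_=cv2.connectedComponentsWithStats(m)
for i in range(1,nn):
    if S[i,4]>300:
        c=C[L==i];print("pack",S[i],cv2.minAreaRect(c[:,:2].astype(np.float32)*1000),np.median(c[:,2]))
for n in("scene","side"):
    p,I,D=load(n+"0");C=cloud(p,D);H=cv2.cvtColor(I,cv2.COLOR_RGB2HSV)
    m=((H[...,0]>95)&(H[...,0]<125)&(H[...,1]>150)&(abs(C[...,2])<.012)&(abs(C[...,1])<.4)&(abs(C[...,0]-.6)<.3)).astype(np.uint8)
    nn,L,S,_=cv2.connectedComponentsWithStats(m);i=1+np.argmax(S[1:,4])
    print(n,"mat",S[i],cv2.minAreaRect(C[L==i][:,:2].astype(np.float32)*1000))
    b=dict(scene=(232,232,278,270),side=(297,173,318,205))[n];x0,y0,x1,y1=b
    h=H[y0:y1,x0:x1];c=C[y0:y1,x0:x1];m=(h[...,1]<60)&(h[...,2]>120)
    nn,L,S,_=cv2.connectedComponentsWithStats(m.astype(np.uint8));i=1+np.argmax(S[1:,4])
    print("bar",cv2.minAreaRect(c[L==i][:,:2].astype(np.float32)*1000))
```

```text
[0.57929765 0.24996698 0.21275438] [-3.14004785e+00  1.88486011e-04 -3.00115021e+00] 0.062055795618016156
68.28185687628476 [0.5105 0.2409 0.3323]
pack [ 258  131   37  108 3494] ((574.0135498046875, 251.32489013671875), (111.4578857421875, 35.78757858276367), 8.736638069152832) 0.02509749377069375
pack [ 182  149   42   81 1568] ((587.9180908203125, 177.99537658691406), (84.11415100097656, 35.785072326660156), 8.51276969909668) 0.02501672650789963
pack [ 331  148   40   82 1639] ((566.3941650390625, 325.52484130859375), (85.18294525146484, 35.5132942199707), 8.799210548400879) 0.02511626091371261
scene mat [ 258  207   66   41 1325] ((463.87762451171875, -2.566791534423828), (99.00958251953125, 168.63246154785156), 84.76927185058594)
bar ((810.7283325195312, 274.94744873046875), (807.3667602539062, 88.04299926757812), 52.3558235168457)
side mat [ 246  190   62   41 1277] ((462.7834167480469, -3.9161376953125), (102.09175109863281, 169.05516052246094), 84.99422454833984)
bar ((300.83319091796875, -381.02996826171875), (1110.70166015625, 58.379058837890625), 53.37188720703125)
```

View pics/w1.png

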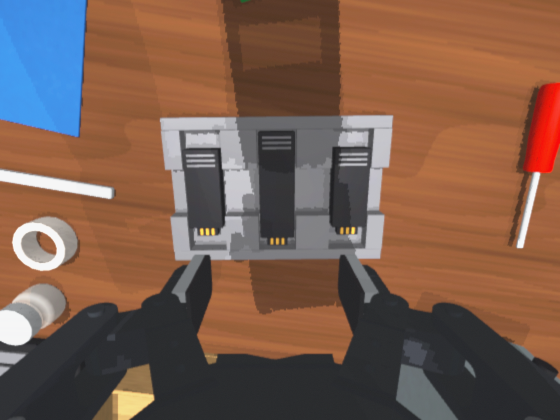

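The wrist view shows the long pack in the middle pocket, with its tail lines at (276,140) and its brass tongue at (277,241). The fingers straddle it.

Call:
arm_command --jaw '[70,70,70,70,70,70]' --offset '[[-0.1,0.2,-4.5],[0,0,-4.5],[0,0,-4.5],[0,0,-3.5],[0,0,-1.4],[0,0,0]]' --twist '[[0,0,0.012],[0,0,0],[0,0,0],[0,0,0],[0,0,0],[0,0,0]]'

```text
t: 1.85
tool_pos: [0.5733, 0.2567, 0.0267]
orientation: [-3.141, -0.006, -2.982]
contact_force: [0.4, 0.2, 0.3]
gripper_width: 0.062
finger_force: 0.0
```

Run:
```python
from h import *
o=bot.get_obs();print(o["tool_pos"],o["orientation"],o["contact_force"])
for n in("scene","side"):
    p,I,D=load(n+"0");C=cloud(p,D);H=cv2.cvtColor(I,cv2.COLOR_RGB2HSV)
    m=((H[...,0]>45)&(H[...,0]<75)&(H[...,1]>150)&(C[...,2]>.012)&(C[...,2]<.1)).astype(np.uint8)
    nn,L,S,_=cv2.connectedComponentsWithStats(m)
    for i in range(1,nn):
        if S[i,4]>100: c=C[L==i];print(n,"green",[np.round(x,1) for x in cv2.minAreaRect(c[:,:2].astype(np.float32)*1000)],c[:,2].max())
```

```text
[0.57326918 0.25665474 0.02668529] [-3.14118877 -0.00568996 -2.98227032] [0.42875086 0.17866053 0.33012629]
scene green [array([ 276.9, -206.8]), array([ 99.5, 164.8]), np.float64(80.0)] 0.06624871050896625
scene green [array([373.2, 235.3]), array([ 41.7, 117.4]), np.float64(21.2)] 0.026268780617355648
```

Call:
arm_command --jaw '[70,70,70]' --offset '[[0.2,-0.4,0.1],[0,0,0],[0,0,0]]' --twist '[[0,0,0],[0,0,0],[0,0,0]]'

```text
t: 2.15
tool_pos: [0.5795, 0.2527, 0.0331]
orientation: [3.141, 0.005, -2.984]
contact_force: [0.3, 0.9, 0.7]
gripper_width: 0.0626
finger_force: 0.0
```

Call:
arm_command --jaw '[70,70,70,70]' --offset '[[0,0,0],[0,0,0],[0,0,0],[0,0,0]]' --twist '[[0,0,0],[0,0,0],[0,0,0],[0,0,0]]'

```text
t: 2.55
tool_pos: [0.5776, 0.2523, 0.0303]
orientation: [-3.142, -0.0, -2.983]
contact_force: [0.3, -0.4, -1.4]
gripper_width: 0.0623
finger_force: 0.0
```

Call:
arm_command --jaw '[100,130,255,255,255,255]' --offset '[[0,0,-0.2],[0,0,0],[0,0,0],[0,0,0],[0,0,0],[0,0,0]]' --twist '[[0,0,-0.006],[0,0,0],[0,0,0],[0,0,0],[0,0,0],[0,0,0]]'

```text
t: 3.15
tool_pos: [0.5777, 0.2523, 0.0282]
orientation: [3.142, 0.0, -2.989]
contact_force: [0.8, -0.6, -0.5]
gripper_width: 0.0348
finger_force: 62.8
```

Call:
arm_command --jaw '[255,255,255,255,255,255]' --offset '[[0,0,0.8],[0,0,1.5],[0,0,2],[0,0,2],[0,0,1.5],[0,0,1]]' --twist '[[0,0,0],[0,0,0],[0,0,0],[0,0,0],[0,0,0],[0,0,0]]'

```text
t: 3.75
tool_pos: [0.5784, 0.2525, 0.1188]
orientation: [3.141, 0.003, -2.989]
contact_force: [-0.3, 0.4, -0.8]
gripper_width: 0.0348
finger_force: 62.6
```

Call:
arm_command --jaw '[255,255,255,255,255,255,255,255]' --offset '[[-0.6,-1.6,0],[-1.2,-3,0],[-1.5,-4,0],[-1.7,-4.2,0],[-1.7,-4.2,0],[-1.4,-4,0],[-1.2,-3,0],[-0.6,-1.6,0]]' --twist '[[0,0,-0.019],[0,0,-0.019],[0,0,-0.019],[0,0,-0.019],[0,0,-0.019],[0,0,-0.019],[0,0,-0.019],[0,0,-0.019]]'

```text
t: 4.55
tool_pos: [0.4774, -0.0056, 0.1164]
orientation: [-3.141, -0.001, 3.139]
contact_force: [0.6, 1.1, -2.4]
gripper_width: 0.0346
finger_force: 62.6
```

Call:
arm_command --jaw '[255,255,255,255,255]' --offset '[[0,0,-1],[0,0,-1.5],[0,0,0],[0,0,0],[0,0,0]]' --twist '[[0,0,0],[0,0,0],[0,0,0],[0,0,0],[0,0,0]]'

```text
t: 5.05
tool_pos: [0.4792, -0.0032, 0.0917]
orientation: [-3.142, 0.001, -3.14]
contact_force: [-0.0, -0.1, -1.2]
gripper_width: 0.0343
finger_force: 62.6
```

Run:
```python
from h import *
o=bot.get_obs();print(o["tool_pos"],o["orientation"],o["gripper_width"])
p,I,D=snap("wrist","w2")
```

```text
[ 0.47918975 -0.00321586  0.09173394] [-3.14154466e+00  6.48866345e-04 -3.14040465e+00] 0.03429076539901501
```

View pics/w2.png

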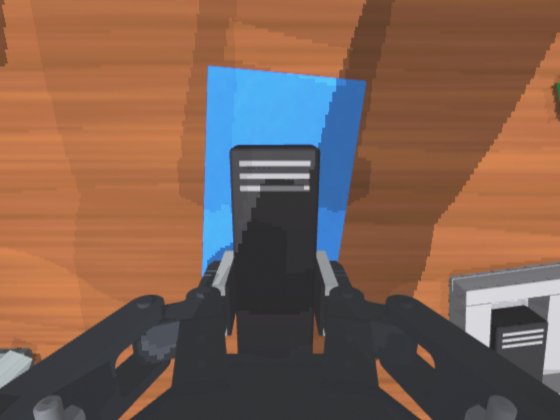

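The pack is held level in the gripper, above the blue mat (mat corners (208,66) and (365,82)). Now I'll lower it.

Call:
arm_command --jaw '[255,255,255,255,255,255,255]' --offset '[[0,0,-1.5],[0,0,-2],[0,0,-1.5],[0,0,-1],[0,0,-0.2],[0,0,0],[0,0,0]]' --twist '[[0,0,0],[0,0,0],[0,0,0],[0,0,0],[0,0,0],[0,0,0],[0,0,0]]'

```text
t: 5.8
tool_pos: [0.4795, -0.0038, 0.0302]
orientation: [-3.141, 0.002, -3.141]
contact_force: [0.5, 0.7, -1.7]
gripper_width: 0.0346
finger_force: 62.6
```

Call:
arm_command --jaw '[255,255,255]' --offset '[[0,0,-0.1],[0,0,-0.1],[0,0,0]]' --twist '[[0,0,0],[0,0,0],[0,0,0]]'

```text
t: 6.1
tool_pos: [0.4788, -0.0037, 0.0275]
orientation: [-3.142, 0.0, -3.141]
contact_force: [0.1, 0.3, -1.9]
gripper_width: 0.0348
finger_force: 62.6
```

Call:
arm_command --jaw '[255,255,255]' --offset '[[0,0,-0.05],[0,0,0],[0,0,0]]' --twist '[[0,0,0],[0,0,0],[0,0,0]]'

```text
t: 6.4
tool_pos: [0.4789, -0.0037, 0.0272]
orientation: [-3.142, -0.0, -3.141]
contact_force: [-1.2, -0.1, 2.9]
gripper_width: 0.0347
finger_force: 63.0
```

Call:
arm_command --jaw '[135,120,100,75,75,75]' --offset '[[0,0,0],[0,0,0],[0,0,0],[0,0,0],[0,0,0],[0,0,0]]' --twist '[[0,0,0],[0,0,0],[0,0,0],[0,0,0],[0,0,0],[0,0,0]]'

```text
t: 7.0
tool_pos: [0.4787, -0.0037, 0.0268]
orientation: [-3.142, 0.0, -3.141]
contact_force: [-0.7, 0.2, 0.0]
gripper_width: 0.0603
finger_force: 0.0
```

Call:
arm_command --jaw '[75,75,75,75,75,75,75,75]' --offset '[[0,0,1.5],[0,0,3],[0,0,3],[0,0,3],[0,0,1.5],[0,0,0],[0,0,0],[0,0,0]]' --twist '[[0,0,0],[0,0,0],[0,0,0],[0,0,0],[0,0,0],[0,0,0],[0,0,0],[0,0,0]]'

```text
t: 7.8
tool_pos: [0.4777, -0.0035, 0.1452]
orientation: [3.141, -0.003, -3.141]
contact_force: [0.1, 0.4, -0.6]
gripper_width: 0.0605
finger_force: 0.0
```

Run:
```python
from h import *
o=bot.get_obs();print(o["tool_pos"],o["orientation"],o["gripper_width"])
p,I,D=snap("wrist","w3");C=cloud(p,D);H=cv2.cvtColor(I,cv2.COLOR_RGB2HSV)
m=((H[...,2]<90)&(C[...,2]>.020)&(C[...,2]<.029)&(D>0)&(abs(C[...,1])<.04)).astype(np.uint8)
nn,L,S,_=cv2.connectedComponentsWithStats(m)
for i in range(1,nn):
    if S[i,4]>300:
        c=C[L==i];print("pack",S[i],cv2.minAreaRect(c[:,:2].astype(np.float32)*1000),np.median(c[:,2]))
p,I,D=snap("side","side1")
```

```text
[ 0.47767718 -0.00349493  0.14522198] [ 3.14095624e+00 -2.84142688e-03 -3.14143962e+00] 0.06046369537884887
pack [ 252  138   45  132 5085] ((474.5350646972656, -3.2077884674072266), (109.7427749633789, 35.28093338012695), 0.11162610352039337) 0.02406264849403882
```

View pics/w3.png

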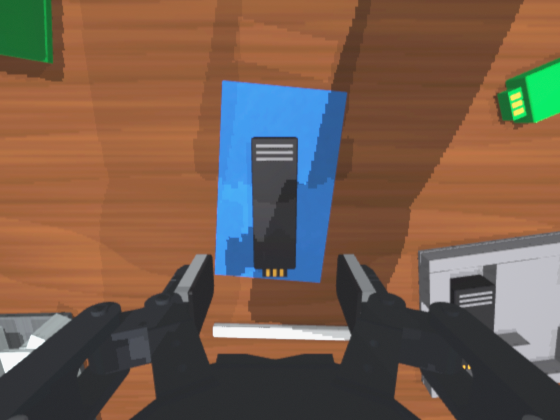

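The pack lies flat and wholly on the mat, with its tail at (274,140), its tongue at (276,272), and the pry bar beyond at (282,331). Next I'll regrip it by the tail.

Call:
arm_command --jaw '[75,75,75,75,75,75,75,75]' --offset '[[-1.2,0,0],[-1.8,0,0],[-1.2,0,-1],[0,0,-2.5],[0,0,-2.5],[0,0,-2],[0,0,-1],[0,0,0]]' --twist '[[0,0,0],[0,0,0],[0,0,0],[0,0,0],[0,0,0],[0,0,0],[0,0,0],[0,0,0]]'

```text
t: 8.7
tool_pos: [0.4349, -0.0034, 0.0552]
orientation: [3.141, -0.004, -3.141]
contact_force: [0.3, -0.5, 0.1]
gripper_width: 0.0605
finger_force: 0.0
```

Call:
arm_command --jaw '[75,75,75,75,75,75]' --offset '[[0,0,-1],[0,0,-1],[0,0,-0.5],[0,0,0],[0,0,0],[0,0,0]]' --twist '[[0,0,0],[0,0,0],[0,0,0],[0,0,0],[0,0,0],[0,0,0]]'

```text
t: 9.3
tool_pos: [0.4371, -0.0038, 0.0322]
orientation: [-3.141, 0.001, -3.141]
contact_force: [1.0, 0.6, 0.6]
gripper_width: 0.06
finger_force: 0.0
```

Call:
arm_command --jaw '[90,110,130,255,255,255,255,255]' --offset '[[-0.1,0,-0.3],[0,0,0],[0,0,0],[0,0,0],[0,0,0],[0,0,0],[0,0,0],[0,0,0]]' --twist '[[0,0,0],[0,0,0],[0,0,0],[0,0,0],[0,0,0],[0,0,0],[0,0,0],[0,0,0]]' --grip_force 80

```text
t: 10.1
tool_pos: [0.436, -0.0038, 0.0293]
orientation: [-3.141, 0.0, -3.141]
contact_force: [-1.5, -0.3, 5.5]
gripper_width: 0.0344
finger_force: 80.5
```

Run:
```python
from h import *
# dock bay centre-line: roof-top points either side, wing slots; use inner slot edges & box outline
for n in("scene0","side1"):
    p,I,D=load(n);C=cloud(p,D);H=cv2.cvtColor(I,cv2.COLOR_RGB2HSV)
    near=(abs(C[...,0]-.66)<.13)&(abs(C[...,1]+.245)<.08)&(H[...,1]<70)&(D>0)
    r=near&(C[...,2]>.040)&(C[...,2]<.048)&(C[...,0]<.66)
    c=C[r]*1000
    print(n,"roof x,y pct",np.percentile(c[:,0],[1,5,95]).round(1),np.percentile(c[:,1],[1,99]).round(1))
    for a,b in((590,600),(600,620),(620,640),(640,660)):
        s=np.sort(c[(c[:,0]>a)&(c[:,0]<b),1])
        if len(s)<5: continue
        g=np.argmax(np.diff(s)*((s[:-1]>-262)&(s[1:]<-228)))
        print(a,b,len(s),"ends",s[0].round(1),s[-1].round(1),"slot",s[g].round(1),s[g+1].round(1))
    b=near&(C[...,2]>.055)&(C[...,2]<.066);print("box",cv2.minAreaRect(C[b][:,:2].astype(np.float32)*1000))
p,I,D=load("scene0");cv2.imwrite("pics/crop.png",cv2.resize(I[170:245,125:225,::-1],None,fx=6,fy=6,interpolation=cv2.INTER_CUBIC))
```

```text
scene0 roof x,y pct [597.4 600.7 655.3] [-290.6 -200.5]
590 600 18 ends -279.9 -203.6 slot -255.5 -238.9
600 620 120 ends -292.8 -198.7 slot -253.1 -237.9
620 640 131 ends -291.0 -200.6 slot -252.1 -239.2
640 660 109 ends -291.2 -198.5 slot -251.7 -239.7
box ((707.3947143554688, -244.15023803710938), (80.2830581665039, 93.65982055664062), 0.8180112838745117)
side1 roof x,y pct [591.3 596.9 657. ] [-293.3 -202.8]
590 600 43 ends -295.1 -206.5 slot -257.6 -240.4
600 620 139 ends -293.7 -201.7 slot -256.9 -241.0
620 640 140 ends -292.4 -202.9 slot -255.2 -239.7
640 660 127 ends -292.7 -200.9 slot -254.5 -239.3
box ((704.7508544921875, -246.19625854492188), (82.18048858642578, 92.55548858642578), 0.6596558690071106)
```

View pics/crop.png

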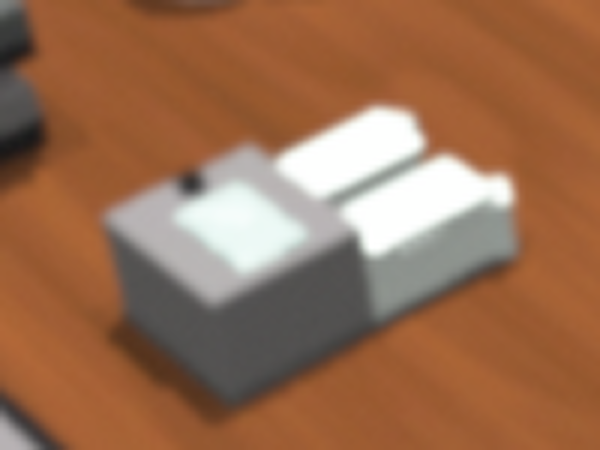

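The crop shows the dock's roof halves with the slot between them (about (380,185) in the crop) and the mouth to the right. I'll carry the pack in front of the mouth.

Call:
arm_command --jaw '[255,255,255,255,255,255]' --offset '[[0,0,0.8],[0,0,1.5],[0,0,2],[0,0,2],[0,0,1.2],[0,0,0.5]]' --twist '[[0,0,0],[0,0,0],[0,0,0],[0,0,0],[0,0,0],[0,0,0]]'

```text
t: 10.7
tool_pos: [0.4362, -0.0038, 0.1099]
orientation: [-3.141, 0.002, -3.141]
contact_force: [-0.3, -0.6, -2.1]
gripper_width: 0.0342
finger_force: 79.8
```

Call:
arm_command --jaw '[255,255,255,255,255,255,255,255]' --offset '[[0.2,-1.5,0],[0.3,-3,0],[0.4,-3.8,0],[0.5,-3.9,0],[0.5,-3.9,0],[0.4,-3.8,0],[0.4,-3,0],[0.2,-1.4,0]]' --twist '[[0,0,0.002],[0,0,0.002],[0,0,0.002],[0,0,0.002],[0,0,0.002],[0,0,0.002],[0,0,0.002],[0,0,0.001]]'

```text
t: 11.5
tool_pos: [0.4645, -0.2489, 0.1081]
orientation: [3.141, -0.001, -3.129]
contact_force: [0.2, 0.4, -1.5]
gripper_width: 0.0344
finger_force: 79.9
```

Call:
arm_command --jaw '[255,255,255,255,255,255,255]' --offset '[[0,0,-1],[0,0,-1.5],[0,0,-1.5],[0,0,-1],[0,0,0],[0,0,0],[0,0,0]]' --twist '[[0,0,0],[0,0,0],[0,0,0],[0,0,0],[0,0,0],[0,0,0],[0,0,0]]'

```text
t: 12.2
tool_pos: [0.4653, -0.2468, 0.0594]
orientation: [-3.141, 0.001, -3.126]
contact_force: [0.6, -0.3, -0.7]
gripper_width: 0.0343
finger_force: 80.0
```

Run:
```python
from h import *
o=bot.get_obs();print(o["tool_pos"],o["orientation"],o["contact_force"])
ims=[]
for n in("scene","side"):
    p,I,D=snap(n,n+"2");C=cloud(p,D);H=cv2.cvtColor(I,cv2.COLOR_RGB2HSV)
    u,v=proj(p,[.56,-.246,.05]);u,v=int(u),int(v)
    ims.append(cv2.resize(I[v-50:v+50,u-50:u+50,::-1],(400,400),interpolation=cv2.INTER_CUBIC))
    m=(H[...,2]<80)&(C[...,2]>.03)&(C[...,2]<.075)&(C[...,0]>.49)&(C[...,0]<.60)&(abs(C[...,1]+.246)<.04)
    c=C[m]*1000; print(n,m.sum(),cv2.minAreaRect(c[:,:2].astype(np.float32)),np.percentile(c[:,2],[5,50,95]),u,v)
cv2.imwrite("pics/c2.png",np.hstack(ims))
```

```text
[ 0.46526165 -0.24680097  0.05944125] [-3.14073205e+00  1.04468596e-03 -3.12595970e+00] [ 0.57832462 -0.337654   -0.74234767]
scene 277 ((528.5532836914062, -241.62399291992188), (76.81101989746094, 36.794189453125), 1.1262805461883545) [36.15761655 53.90348016 57.101583  ] 207 188
side 157 ((542.5897216796875, -246.40174865722656), (46.94491958618164, 37.80251693725586), 4.568880081176758) [41.12878884 54.87782587 59.5716709 ] 353 236
```

View pics/c2.png

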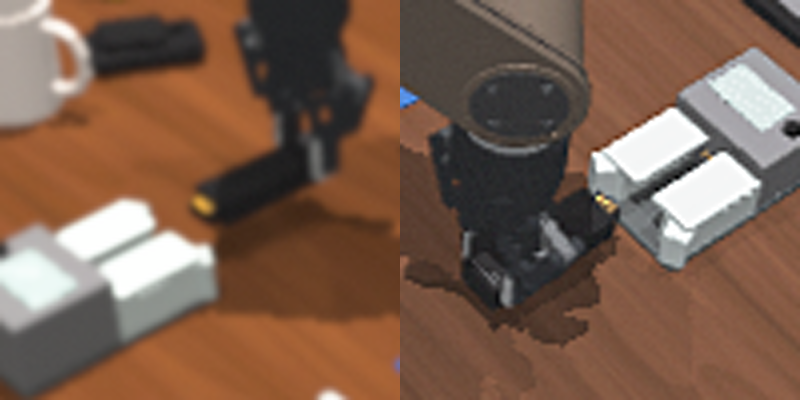

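The scene crop (left) and side crop (right) show the pack held level just in front of the mouth, with the brass tip at (203,205) and (607,203). I'll do one more relative check of the lateral offset.

Run:
```python
from h import *
np.set_printoptions(suppress=True,precision=1)
for n in("scene2","side2"):
    p,I,D=load(n);C=cloud(p,D);H=cv2.cvtColor(I,cv2.COLOR_RGB2HSV)
    near=(C[...,0]>.49)&(C[...,0]<.60)&(abs(C[...,1]+.246)<.04)
    br=near&(H[...,0]>12)&(H[...,0]<35)&(H[...,1]>120)&(H[...,2]>120)&(C[...,2]>.03)&(C[...,2]<.06)
    v,u=np.nonzero(br);print(n,"brass",br.sum(),C[br].mean(0)*1000,"ray",ray(p,u.mean(),v.mean(),.048)*1000)
    m=near&(H[...,2]<80)&(C[...,2]>.0505)&(C[...,2]<.063)&(C[...,0]>.51)
    c=C[m]*1000
    for a,b in((515,530),(530,545),(545,562)):
        s=c[(c[:,0]>a)&(c[:,0]<b)]
        if len(s)>6: print(a,b,len(s),"y",s[:,1].min(),s[:,1].max(),"mid",(s[:,1].min()+s[:,1].max())/2,"z",np.median(s[:,2]))
    r=(abs(C[...,0]-.63)<.03)&(abs(C[...,1]+.246)<.06)&(C[...,2]>.0405)&(C[...,2]<.0475)&(H[...,1]<70);c=C[r]*1000
    for a,b in((600,615),(615,630),(630,645),(645,660)):
        s=np.sort(c[(c[:,0]>a)&(c[:,0]<b),1]); print("roof",a,s[0],s[-1],(s[0]+s[-1])/2, "slot",s[s<-246.5].max(),s[s>-246.5].min(), (s[s<-246.5].max()+s[s>-246.5].min())/2)
```

```text
scene2 brass 18 [ 562.4 -246.7   49.1] ray [ 561.5 -248.1   48. ]
515 530 36 y -259.59063995982444 -224.33307922238316 mid -241.9618595911038 z 55.04906915330858
530 545 41 y -258.524860570303 -224.17191315052304 mid -241.34838686041303 z 54.90802117789855
545 562 31 y -259.5596590185008 -222.7801717521818 mid -241.16991538534128 z 55.14697973985607
roof 600 -291.96941831382713 -200.85334221937856 -246.41138026660286 slot -253.37270149678753 -238.23264874311673 -245.80267511995214
roof 615 -291.64955077249965 -200.83139140880036 -246.24047109065 slot -253.45084085559856 -238.6752132531161 -246.06302705435735
roof 630 -293.47649043236316 -199.81777329582815 -246.64713186409566 slot -253.27163210554326 -239.27206247706565 -246.27184729130445
roof 645 -290.3786045954794 -200.26128900786793 -245.31994680167367 slot -252.56481223036258 -237.49548670082424 -245.0301494655934
side2 brass 3 [ 563.3 -244.5   49.3] ray [ 564.1 -243.8   48. ]
515 530 34 y -263.61193004238305 -233.06704114814764 mid -248.33948559526533 z 56.05552286946002
530 545 57 y -264.29830109119627 -228.25001208393712 mid -246.2741565875667 z 55.32932052799364
545 562 39 y -264.16275099098135 -226.6731027063857 mid -245.41792684868352 z 54.89494815201339
roof 600 -293.779264883266 -202.96766822772437 -248.3734665554952 slot -256.57247592550243 -239.87242915754942 -248.2224525415259
roof 615 -291.85640392732535 -201.76302686744225 -246.8097153973838 slot -258.14171710403355 -239.99179604639815 -249.06675657521583
roof 630 -292.4701817214417 -203.53282595434828 -248.00150383789497 slot -255.6940382497414 -239.1037243435826 -247.398881296662
roof 645 -293.6160322941866 -201.47064114321225 -247.54333671869944 slot -254.2407167221889 -240.27856956085463 -247.25964314152176
```

Call:
arm_command --jaw '[255,255,255,255,255,255,255]' --offset '[[0,-0.2,-0.8],[0,0,-1],[0,0,-0.7],[0,0,0],[0,0,0],[0,0,0],[0,0,0]]' --twist '[[0,0,0],[0,0,0],[0,0,0],[0,0,0],[0,0,0],[0,0,0],[0,0,0]]'

```text
t: 13.0
tool_pos: [0.465, -0.2489, 0.0342]
orientation: [-3.141, 0.001, -3.126]
contact_force: [-0.1, 0.9, -1.6]
gripper_width: 0.0342
finger_force: 80.0
```

Call:
arm_command --jaw '[255,255,255,255,255,255,255]' --offset '[[0.4,0,0],[0.7,0,0],[0.7,0,0],[0.7,0,0],[0.5,0,0],[0,0,0],[0,0,0]]' --twist '[[0,0,0],[0,0,0],[0,0,0],[0,0,0],[0,0,0],[0,0,0],[0,0,0]]'

```text
t: 13.7
tool_pos: [0.4948, -0.2486, 0.0337]
orientation: [3.141, -0.0, -3.126]
contact_force: [0.2, -1.6, -2.2]
gripper_width: 0.0345
finger_force: 80.0
```

Call:
arm_command --jaw '[255,255,255,255,255,255,255]' --offset '[[0.4,0,0],[0.5,0,0],[0.5,0,0],[0.5,0,0],[0.4,0,0],[0,0,0],[0,0,0]]' --twist '[[0,0,0],[0,0,0],[0,0,0],[0,0,0],[0,0,0],[0,0,0],[0,0,0]]'

```text
t: 14.4
tool_pos: [0.5177, -0.2486, 0.0337]
orientation: [3.141, -0.0, -3.126]
contact_force: [0.3, -0.0, -1.4]
gripper_width: 0.0339
finger_force: 80.0
```

Run:
```python
from h import *
o=bot.get_obs();print(o["contact_force"],o["wrist_torque"])
ims=[]
for n in("scene","side"):
    p,I,D=snap(n,n+"3")
    u,v=proj(p,[.60,-.246,.04]);u,v=int(u),int(v)
    ims.append(cv2.resize(I[v-40:v+40,u-40:u+40,::-1],(400,400),interpolation=cv2.INTER_CUBIC))
cv2.imwrite("pics/c3.png",np.hstack(ims))
```

```text
[ 0.25884285 -0.01394593 -1.39966828] [0.02270078 0.05009087 0.03130214]
```

View pics/c3.png

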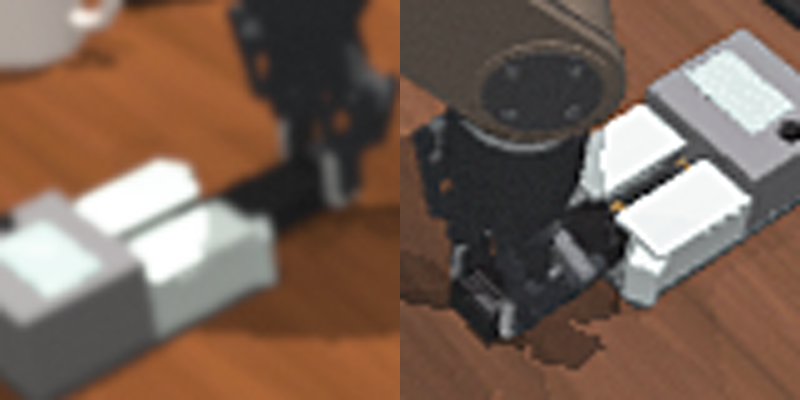

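Both views show the pack entering under the roof between the flares, with no contact. I'll continue to the stop.

Call:
arm_command --jaw '[255,255,255,255,255,255,255,255]' --offset '[[0.5,0,0],[0.6,0,0],[0.6,0,0],[0.6,0,0],[0.6,0,0],[0.4,0,0],[0,0,0],[0,0,0]]' --twist '[[0,0,0],[0,0,0],[0,0,0],[0,0,0],[0,0,0],[0,0,0],[0,0,0],[0,0,0]]'

```text
t: 15.3
tool_pos: [0.5507, -0.2486, 0.0337]
orientation: [3.141, -0.0, -3.126]
contact_force: [0.2, -0.5, -2.3]
gripper_width: 0.0342
finger_force: 80.0
```

Call:
arm_command --jaw '[255,255,255,255,255,255]' --offset '[[0.1,0,-0.1],[0.1,0,-0.05],[0.1,0,0],[0.1,0,0],[0,0,0],[0,0,0]]' --twist '[[0,0,0],[0,0,0],[0,0,0],[0,0,0],[0,0,0],[0,0,0]]'

```text
t: 15.9
tool_pos: [0.5549, -0.2488, 0.0324]
orientation: [-3.141, 0.0, -3.126]
contact_force: [0.0, 0.1, -1.2]
gripper_width: 0.0339
finger_force: 80.1
```

Call:
arm_command --jaw '[255,255,255,255,255,255]' --offset '[[0.1,0,0],[0.1,0,0],[0.1,0,0],[0.1,0,0],[0,0,0],[0,0,0]]' --twist '[[0,0,0],[0,0,0],[0,0,0],[0,0,0],[0,0,0],[0,0,0]]'

```text
t: 16.5
tool_pos: [0.5589, -0.2487, 0.0323]
orientation: [-3.141, 0.0, -3.126]
contact_force: [0.3, -0.0, -0.5]
gripper_width: 0.034
finger_force: 80.1
```

Call:
arm_command --jaw '[255,255,255,255,255]' --offset '[[0.1,0,0],[0.1,0,0],[0.1,0,0],[0,0,0],[0,0,0]]' --twist '[[0,0,0],[0,0,0],[0,0,0],[0,0,0],[0,0,0]]'

```text
t: 17.0
tool_pos: [0.5619, -0.2487, 0.0323]
orientation: [-3.141, 0.0, -3.126]
contact_force: [0.1, -0.7, -0.6]
gripper_width: 0.0339
finger_force: 80.1
```

Call:
arm_command --jaw '[255,255,255,255]' --offset '[[0.1,0,0],[0.1,0,0],[0,0,0],[0,0,0]]' --twist '[[0,0,0],[0,0,0],[0,0,0],[0,0,0]]'

```text
t: 17.4
tool_pos: [0.5639, -0.2487, 0.0324]
orientation: [-3.141, 0.0, -3.126]
contact_force: [0.5, -0.3, -1.0]
gripper_width: 0.0343
finger_force: 80.2
```

Call:
arm_command --jaw '[255,255,255,255]' --offset '[[0.1,0,0],[0.1,0,0],[0,0,0],[0,0,0]]' --twist '[[0,0,0],[0,0,0],[0,0,0],[0,0,0]]'

```text
t: 17.8
tool_pos: [0.5651, -0.2487, 0.0323]
orientation: [3.141, -0.002, -3.126]
contact_force: [-4.4, -0.9, 3.0]
gripper_width: 0.0343
finger_force: 80.5
```

Call:
arm_command --jaw '[255,255,255,255]' --offset '[[0.1,0,0],[0.1,0,0],[0,0,0],[0,0,0]]' --twist '[[0,0,0],[0,0,0],[0,0,0],[0,0,0]]'

```text
t: 18.2
tool_pos: [0.5652, -0.2487, 0.0323]
orientation: [3.14, -0.007, -3.126]
contact_force: [-11.7, -0.5, 6.7]
gripper_width: 0.0338
finger_force: 81.1
```

The pack is firm against the stop and resting on the bay floor. I'll let go.

Call:
arm_command --jaw '[140,130,115,95,75,75]' --offset '[[0,0,0],[0,0,0],[0,0,0],[0,0,0],[0,0,0],[0,0,0]]' --twist '[[0,0,0],[0,0,0],[0,0,0],[0,0,0],[0,0,0],[0,0,0]]'

```text
t: 18.8
tool_pos: [0.5679, -0.2486, 0.0323]
orientation: [-3.141, 0.0, -3.126]
contact_force: [-0.9, -0.4, 0.1]
gripper_width: 0.0601
finger_force: 0.0
```

Call:
arm_command --jaw '[75,75,75,75,75,75,75,75]' --offset '[[0,0,1.5],[0,0,2.5],[0,0,3],[-1,0,3],[-1,0,2],[0,0,1],[0,0,0],[0,0,0]]' --twist '[[0,0,0],[0,0,0],[0,0,0],[0,0,0],[0,0,0],[0,0,0],[0,0,0],[0,0,0]]'

```text
t: 19.6
tool_pos: [0.5477, -0.2485, 0.1619]
orientation: [3.141, -0.0, -3.126]
contact_force: [-0.0, 0.7, 0.4]
gripper_width: 0.06
finger_force: 0.0
```

Run:
```python
from h import *
o=bot.get_obs();print(o["tool_pos"],o["contact_force"])
p,I,D=snap("wrist","w4");C=cloud(p,D);H=cv2.cvtColor(I,cv2.COLOR_RGB2HSV)
m=((H[...,2]<90)&(C[...,2]>.022)&(C[...,2]<.034)&(D>0)&(abs(C[...,1]+.247)<.03)&(C[...,0]<.6)).astype(np.uint8)
c=C[m>0]*1000;print(m.sum(),cv2.minAreaRect(c[:,:2].astype(np.float32)),np.percentile(c[:,0],1),np.median(c[:,2]))
q,J,_=snap("side","side4")
u,v=proj(q,[.60,-.246,.04]);u,v=int(u),int(v)
b=cv2.resize(J[v-50:v+50,u-50:u+50],(420,420),interpolation=cv2.INTER_CUBIC)
a=cv2.resize(I[:,:,:],(380,285));a=cv2.copyMakeBorder(a,0,135,0,0,cv2.BORDER_CONSTANT)
cv2.imwrite("pics/c4.png",np.hstack([a,b])[:,:,::-1])
```

```text
[ 0.54768121 -0.24848913  0.16186884] [-0.01670664  0.74811785  0.42340032]
1885 ((574.0770263671875, -247.69918823242188), (35.91795349121094, 51.74100112915039), 89.95845794677734) 548.7059572055852 27.067733013599593
```

View pics/c4.png

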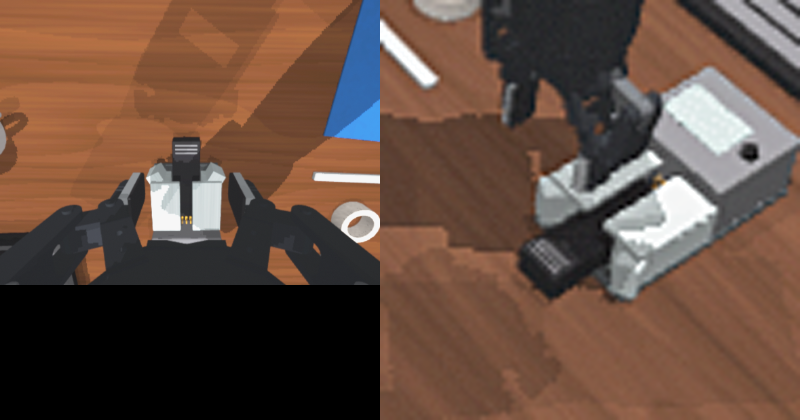

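The views show the pack home under the roof: its tail sticks out at (185,145), its brass shows through the slot at (186,221), and the gripper is clear.

```bash
python3 -c "
from workcell import bot
print(bot.hand_in())"
```

```text
the job is handed in; nothing more can be done
None
```

I laid the long pack on the mat, regripped it by the tail, slid it into the test dock until it met the stop (about 12 N), let go and handed the job in at about 20 s; I took no closing picture of the tray.

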